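# Click the filter slide into line with the reading head and hold it for the reading

## Task

Start the reading by pressing the push button on the small switch box fully down and letting it come back up, before the filter carriage is moved. Then grip the upright fin of the carriage and slide it along its rail towards the reading head until its spring ball clicks into the notch between the two pins of the head, without running past the notch; finish while still holding the fin there, carriage still, ball seated in the notch. Leave the brown bottle and the roll of tape where they stand.

Things in the scene. Friction and masses are not known exactly. Their poses are not given: they have to be found in the camera images.
- slide_rail: Fixed aluminium foot plate (90 x 300 x 12 mm) on the bench with a steel rail along it, 31 mm high in all, dark end stops 45 mm high. Origin: centre of the underside. y: along the rail, the way the carriage has to go (to the robot's left); x: across it, away from the robot, towards the reading head; z up.
- carriage: Aluminium block, 70 mm (x, across the rail) x 60 mm (y) x 18 mm. Slides only along the rail's y, 170 mm in all, about 1.2 N friction; starts within 30 mm of the -y end. Origin: centre of the block's underside, 34 mm above the bench; axes as the rail's. On it stand the dark grip fin (fin_grip) and behind it, at x = 22 to 27 mm, a glass filter in a dark 33 mm ring, top 88 mm above the bench.
- fin_grip (a point): Point in the dark upright fin of the carriage (at carriage x = -12 mm, y = 0), 82 mm above the bench, 20 mm below the fin's top. The fin is 12 mm thick along the rail (y), 26 mm wide across it (x), from 57 to 102 mm above the bench. Take it from above, fingers closing along the rail, TCP at this point (fingertips then at about 63 mm). Axes as the rail's.
- reading_head: Fixed grey block, 50 x 50 x 54 mm, behind the rail (79 mm from its centre line), with a dark 26 mm tube on top that looks across the rail, axis 72 mm above the bench, rear collar's top 88 mm. Its place along the rail differs: rail y = 0 to 55 mm. Origin: centre of its underside; axes as the rail's.
- notch (a point): Notch on the reading head: midway between two upright 8 mm steel pins, 12 mm apart along the rail. Home: ball and fin_grip at this point's rail y. Sliding is free until 13 mm before home; there the ball meets the first pin, the push rises to 8 to 15 N, fades 6 mm before home, then the ball is drawn in. Going on meets the second pin, 8 to 15 N; 6 mm past home it jumps out. Axes: rail's.
- switch_box: Fixed grey box, 75 x 85 x 45 mm, on the bench, with a round push button in the middle of its top. Origin: centre of its underside. It may stand at either of two places left of the rail.
- push_button_top (a point): Centre of the top face of the round grey button of 28 mm diameter, 67 mm above the bench when up. It is pressed straight down.
- push_button (a joint): Travel of the push button in m: 0 up, 0.006 fully down; a spring returns it, fully down takes 5 N.
- amber_bottle: Loose brown glass bottle, 54 mm diameter, 98 mm high, standing at the other place beside the switch box. Origin: centre of its underside. A bystander.
- tape_roll: Loose roll of tape lying flat, 57 mm diameter, 18 mm high, right of the rail. Origin: centre of its underside. A bystander.
- ball_centre (a point): Centre of the 10 mm spring-loaded steel ball at the middle of the carriage's back face (carriage x = 36 mm, y = 0, 43 mm above the bench, moves with the carriage): same rail y as fin_grip. The ball yields into the carriage against a spring of 6 to 9 N. Axes as the rail's.
There are look-alikes about, which are no part of the job. What is shaped like the reading_head but blue or red is not meant.

How it is judged:
By the outcome, as a careful person would: the job done as asked, in the order asked, and still so for the second after the job is handed in, while the arm keeps its last pose, push and grip.
It also fails if it takes over 58 s, if anything falls off the work surface, if the arm or the gripper's body presses on something with over 40 N, if the wrist force passes 120 N, or if a joint passes its speed limit or range.

## Robot

A 6-joint arm with a two-finger parallel gripper is mounted at the origin on a cart in front of the work surface, level with it; the furniture and walls round the work are solid. World frame = base frame: x ahead of the robot, y to its left, z up, the work surface at z = 0. Lengths are in m, angles in rad, forces in N, time in s.
With the tool pointing down it reaches from about 0.35 to 0.975 m from the base axis. Payload 4.9 kg.
Tool frame: the origin (TCP) lies between the finger pads, 19 mm behind the fingertips; this is the grasp point; z points along the fingers, y is the direction in which the jaws open and shut (so a half turn about z gives the same grasp; the last joint's range is limited). The gripper opens to 85 mm and grips with 20 to 120 N. Pads are 22 mm wide; open, the fingers measure 114 mm over their backs; the gripper's body (76 mm by 85 mm) begins 54 mm behind the grasp point. The pads swing forward as they close: fully open they stand 13 mm farther back than shut.
Start: joints at [-1.402, 0.053, 1.613, -0, 1.476, -0.119], TCP at [0.177, -0.599, 0.25] pointing down, gripper open.
Joint ranges: [-3.01, 3.01], [-1.01, 2.22], [0.06, 2.58], [-1.02, 4.17], [0.09, 2.62], [-3.14, 3.14]. Speed limits (rad/s): [2.57, 2.57, 3.14, 3.14, 3.14, 3.14].

## Interface

Orientations are given as a unit quaternion [w, x, y, z].
In Python, from plant import status, vision, order, regions_of gives the robot as it stands. The module is installed in compiled form; this text tells all that it offers.
- The arm moves only by the shell command python3 -m crank 'ROWS'. ROWS is JSON, one flat list of numbers, 5 for each row, row after row: the shift along the tool's x, y, z in mm, then the turn about the tool's z in degrees, then the opening in per cent of the stroke, from 0 (shut) to 100 (fully open). In form: [tx, ty, tz, yaw, fingers, tx, ty, tz, yaw, fingers, ...]. A call has exactly 10 rows; each row is the pose to reach, as a shift and turn from the pose commanded when the call began, along the tool's axes at that moment; what a row does not reach only later rows make up. A row lasts 1/10 s, in which the tool goes at most 50 mm and 8.59 degrees, less where a joint would pass 70% of its speed; a pose out of reach is approached as far as the arm can. A call with a gripper value outside its range is refused whole. The fingers move at their own pace and stop on an object; the grip force is fixed at half the most. Time passes only in rows, so rows that repeat a pose let the fingers close, or fill a call up. It gives the time, the measured TCP pose, the force and the opening at its end, in the units of the state.
- status.state(): the state, without advancing time (a new reading comes with each control period).
- vision.grab_frame(name): name is "side" or "top"; returns (picture, depth): 384x512x3 uint8, red, green, blue; 384x512 float32, m along the optical axis (not along the pixel's ray), 0 where there is no reading.
- vision.get_calibration(name): a dict with "camera_matrix" (3x3 intrinsics, pixels), "R" (3x3) and "t" (3): a world point X has camera coordinates R X + t. Camera axes: x right, y down, z forward; pixel columns grow to the right and rows downward; lengths in m; the calibration is good to about 2 mm. A picture is of the moment at which its call begins. get_calibration takes no time and is no camera call.
- order.job_done(): hands the job in, once; it reports no verdict.
Trained networks look in the newest picture that a camera, given by its name, has taken for a name from the list of things; names that differ only in an ending like _2 or _b are one class to them, and where a whole thing is asked for, a point or a joint stands for the part that bears it (a point fixed in the world has none). Each returns a list of dicts, best first, with "confidence" (0 to 1); they miss things now and then, are a little off and sometimes report something else, mostly with a low value. They report only what shows in the picture. A call takes as long as a camera call. They do not tell look-alikes from the thing itself.
- regions_of(camera, name): "region" (384x512 bool, what is visible of it) and "extent" ([centre column, centre row, width, height] in pixels, round what is visible of it).
The state is a dict: "time": time; "joint_pos": joint angles; "joint_vel": joint speeds; "joint_efforts": joint torques, N m; "tool_pos": TCP position; "tool_rot": TCP orientation; "contact_force": force on the tool from outside, world axes, zero at the start; "ft_torque": the same for the moment, N m; "gripper_width": opening from 0.0 (shut) to 1.0 (fully open).
Only numpy, scipy, OpenCV 4.12 (cv2) and the standard library are available. Lean on these libraries where they do the work, as an engineer would, in place of code of your own. Each camera call takes 0.05 s, during which the arm holds its last target. There are 200 camera calls.

## Working session

There is one attempt and no reset: what is moved stays moved. The work goes in short steps, Python scripts to look and compute and a shell command to move; the robot and the scene stay as the last step left them, time stands still between calls to the robot, and variables do not carry over. Pictures are saved under pics/ and viewed, on a budget of 10 in all, crops included, one or two more only if the job needs it, and the job is handed in when it is done.

```bash
mkdir -p pics; cat > h.py <<'E'
import numpy as np, cv2
from plant import status, vision, order, regions_of
def cloud(cam,depth):
    c=vision.get_calibration(cam);K=np.array(c["camera_matrix"]);R=np.array(c["R"]);t=np.array(c["t"])
    v,u=np.indices(depth.shape);P=np.stack([(u-K[0,2])/K[0,0]*depth,(v-K[1,2])/K[1,1]*depth,depth],-1)
    W=(P-t)@R; W[depth==0]=np.nan; return W
E
python3 - <<'E'
from h import *
s=status.state();print(s)
ims=[]
for cam in("top","side"):
    im,d=vision.grab_frame(cam);W=cloud(cam,d);np.savez(f"{cam}.npz",im=im,W=W)
    cv2.imwrite(f"pics/{cam}1.png",im[...,::-1])
    for n in["slide_rail","carriage","fin_grip","reading_head","switch_box","push_button","amber_bottle","tape_roll"]:
        for r in regions_of(cam,n)[:3]:
            p=W[r["region"]];p=p[~np.isnan(p[:,0])]
            if len(p): print(cam,n,round(r["confidence"],2),np.round(r["extent"]),"med",np.round(np.median(p,0),3),"lo",np.round(np.percentile(p,2,axis=0),3),"hi",np.round(np.percentile(p,98,axis=0),3))
E
```

```text
{'time': 0.0, 'joint_pos': array([-1.40202100e+00,  5.33751020e-02,  1.61424895e+00, -2.25788032e-06,
        1.47602940e+00, -1.18960734e-01]), 'joint_vel': array([-0.00017798, -0.00199033,  0.00024254,  0.00029159,  0.00117916,
        0.00076927]), 'joint_efforts': array([-8.32963306e-04, -3.93686056e+01, -3.70175636e+01, -2.03799304e-04,
        6.88548724e-03,  1.86503655e-05]), 'tool_pos': array([ 0.1772901 , -0.59872895,  0.24877859]), 'tool_rot': array([-1.03005126e-03,  9.89668292e-01,  1.43372276e-01, -2.67852099e-05]), 'contact_force': array([-0.51343342,  0.56282004,  0.10341197]), 'ft_torque': array([-5.00552553e-03, -8.21772572e-05, -1.93659154e-02]), 'gripper_width': 0.9941459015368959}
top slide_rail 0.58 [285. 191.  94.  30.] med [ 0.548 -0.156  0.027] lo [ 0.507 -0.296  0.007] hi [ 0.592 -0.013  0.083]
top carriage 0.97 [307. 190.  21.  25.] med [ 0.549 -0.225  0.052] lo [ 0.517 -0.258  0.046] hi [ 0.586 -0.2    0.103]
top fin_grip 0.96 [307. 190.  18.  21.] med [ 0.551 -0.227  0.052] lo [ 0.518 -0.259  0.045] hi [ 0.586 -0.2    0.103]
top reading_head 0.83 [256. 22
[... 1524 characters left out ...]
ing_head 0.82 [235. 247.  26.  40.] med [ 0.436 -0.345  0.046] lo [ 0.398 -0.357  0.   ] hi [ 0.47  -0.269  0.086]
side reading_head 0.68 [314. 226.  29.  30.] med [ 0.68  -0.254  0.047] lo [ 0.646 -0.267  0.002] hi [ 0.713 -0.141  0.088]
side switch_box 0.6 [242. 190.  23.  19.] med [0.494 0.13  0.041] lo [0.451 0.107 0.008] hi [0.536 0.188 0.068]
side push_button 0.29 [242. 190.  21.  17.] med [0.494 0.129 0.04 ] lo [0.451 0.107 0.007] hi [0.539 0.183 0.068]
side amber_bottle 0.77 [235. 175.  12.  25.] med [0.473 0.282 0.053] lo [0.453 0.27  0.007] hi [0.497 0.296 0.094]
side tape_roll 0.88 [250. 282.  18.  18.] med [ 0.459 -0.47   0.017] lo [ 0.434 -0.487  0.002] hi [ 0.486 -0.434  0.021]
```

```bash
python3 - <<'E'
from h import *
z=np.load("top.npz");im=z["im"]
cv2.imwrite("pics/crop1.png",cv2.resize(im[140:250,225:360,::-1],None,fx=5.5,fy=5.4,interpolation=cv2.INTER_CUBIC))
W=z["W"]
# shapes: rail plate, fin top, pins
def show(n,m):
    p=W[m]; print(n,len(p),np.round(p.mean(0),4),np.round(p.min(0),3),np.round(p.max(0),3))
X,Y,Z=[np.nan_to_num(W[...,i],nan=-9) for i in range(3)]
show("fin top",(Z>.094)&(Z<.11)&(X>.5)&(X<.6)&(Y>-.3)&(Y<-.15))
m=(X>.49)&(X<.61)&(Y>-.33)&(Y<.02)
show("stops",m&(Z>.039)&(Z<.048)&((Y<-.27)|(Y>-.06)))
show("carr",m&(Z>.046)&(Z<.058)&(Y<-.17))
mm=m&(Z>.006)&(Z<.02); 
r=cv2.minAreaRect(np.float32(W[mm][:,:2]*1000));print(mm.sum(),r)
show("head",(X>.6)&(X<.75)&(Y>-.2)&(Y<0.05)&(Z>.048)&(Z<.1))
E
```

```text
fin top 35 [ 0.5389 -0.2282  0.1012] [ 0.527 -0.233  0.095] [ 0.552 -0.224  0.108]
stops 117 [ 0.5503 -0.1475  0.0442] [ 0.525 -0.305  0.039] [ 0.576 -0.008  0.048]
carr 386 [ 0.5498 -0.2316  0.0517] [ 0.517 -0.303  0.046] [ 0.586 -0.199  0.058]
1379 ((551.146484375, -154.9949188232422), (343.8778076171875, 116.64741516113281), 89.54750061035156)
head 310 [ 0.6328 -0.1236  0.071 ] [ 0.6   -0.151  0.048] [ 0.75  -0.041  0.093]
```

View pics/crop1.png

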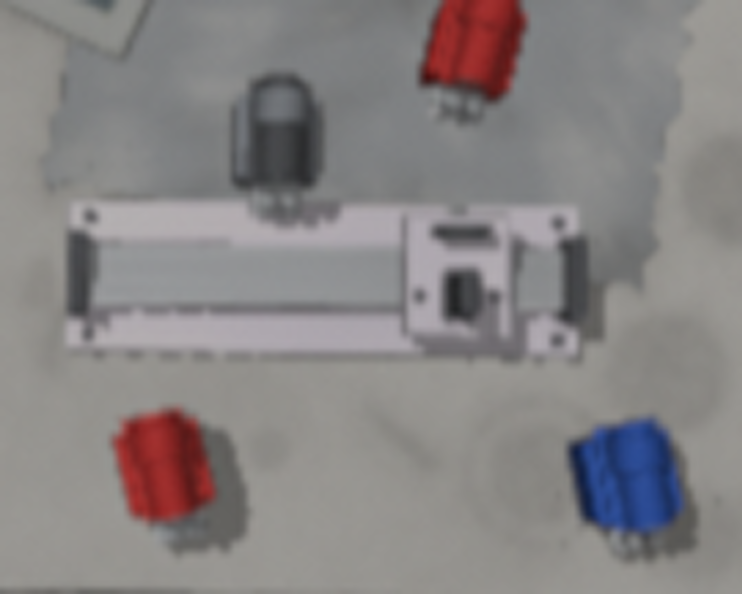

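View pics/top1.png

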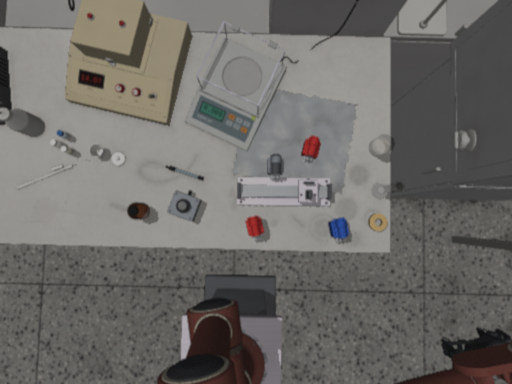

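```bash
python3 - <<'E'
from h import *
for cam in("top","side"):
    z=np.load(cam+".npz");W=z["W"];im=z["im"].astype(int)
    X,Y,Z=[np.nan_to_num(W[...,i],nan=-9) for i in range(3)]
    def show(n,m):
        p=W[m]
        if len(p): print(cam,n,len(p),"mean",np.round(p.mean(0),4),"med",np.round(np.median(p,0),4),np.round(p.min(0),3),np.round(p.max(0),3))
    show("button",(abs(X-.495)<.03)&(abs(Y-.157)<.03)&(Z>.06)&(Z<.075))
    h=(abs(X-.63)<.05)&(abs(Y+.124)<.04)
    show("headbox",h&(Z>.045)&(Z<.057)&(X>.605)); show("tube",h&(Z>.075)); show("tubefront",h&(Z>.075)&(X<.64));show("pins",h&(X<.602)&(X>.58)&(Z>.035))
    show("fin",(abs(X-.54)<.03)&(abs(Y+.228)<.02)&(Z>.092))
    show("filter",(X>.56)&(X<.6)&(abs(Y+.228)<.03)&(Z>.075))
    show("stopL",(abs(X-.55)<.05)&(abs(Y+.01)<.02)&(Z>.035)); show("stopR",(abs(X-.55)<.05)&(abs(Y+.30)<.02)&(Z>.035))
E
```

```text
top button 73 mean [0.4952 0.157  0.0659] med [0.495  0.1566 0.0659] [0.48  0.137 0.06 ] [0.517 0.17  0.071]
top headbox 73 mean [ 0.6282 -0.1286  0.0532] med [ 0.6273 -0.144   0.0532] [ 0.605 -0.152  0.046] [ 0.661 -0.101  0.057]
top tube 170 mean [ 0.6314 -0.1254  0.0829] med [ 0.6328 -0.1247  0.0828] [ 0.602 -0.14   0.076] [ 0.661 -0.112  0.093]
top tubefront 109 mean [ 0.6211 -0.1257  0.0824] med [ 0.621  -0.1247  0.0824] [ 0.602 -0.14   0.076] [ 0.639 -0.112  0.089]
top pins 26 mean [ 0.5962 -0.1254  0.0598] med [ 0.5966 -0.1251  0.0569] [ 0.588 -0.136  0.039] [ 0.602 -0.11   0.084]
top fin 35 mean [ 0.5389 -0.2282  0.1012] med [ 0.5393 -0.2291  0.1014] [ 0.527 -0.233  0.095] [ 0.552 -0.224  0.108]
top filter 20 mean [ 0.5752 -0.2268  0.0849] med [ 0.5752 -0.2266  0.0851] [ 0.573 -0.24   0.077] [ 0.577 -0.214  0.09 ]
top stopL 67 mean [ 0.5479 -0.0138  0.0437] med [ 0.5468 -0.0144  0.0437] [ 0.525 -0.025  0.035] [ 0.572 -0.008  0.048]
top stopR 66 mean [ 0.5519 -0.2983  0.0446] med [ 0.5507 -0.2981  0.0449] [ 0.529 -0.305  0.035] [ 0.576 -0.286  0.05 ]
side button 26 mean [0.495
[... 354 characters left out ...]
6201 -0.1322  0.0808] med [ 0.6201 -0.1326  0.0806] [ 0.6   -0.144  0.075] [ 0.64  -0.118  0.087]
side pins 25 mean [ 0.5965 -0.1263  0.0592] med [ 0.6005 -0.1258  0.0566] [ 0.588 -0.146  0.036] [ 0.601 -0.107  0.086]
side fin 38 mean [ 0.5386 -0.2326  0.0992] med [ 0.5384 -0.2329  0.0998] [ 0.526 -0.238  0.093] [ 0.551 -0.224  0.105]
side filter 18 mean [ 0.575  -0.2328  0.0823] med [ 0.5744 -0.2348  0.0833] [ 0.572 -0.242  0.076] [ 0.578 -0.215  0.088]
side stopL 55 mean [ 0.5502 -0.0163  0.0418] med [ 0.5509 -0.0168  0.042 ] [ 0.526 -0.024  0.035] [ 0.574 -0.006  0.047]
side stopR 86 mean [ 0.5519 -0.3013  0.0421] med [ 0.5516 -0.302   0.0431] [ 0.528 -0.307  0.035] [ 0.576 -0.29   0.047]
```

```bash
python3 -m crank '[50,0,0,8,50, 100,0,0,16.5,0, 150,-50,0,16.5,0, 200,-100,0,16.5,0, 210,-150,0,16.5,0, 225,-200,0,16.5,0, 240,-250,0,16.5,0, 250,-300,0,16.5,0, 250,-340,0,16.5,0, 250,-340,0,16.5,0]'
```

```text
time: 1.9
tool_pos: [0.3201, -0.1999, 0.2499]
tool_rot: [0.0, 1.0, 0.001, 0.0]
contact_force: [-0.3, 0.5, 1.0]
gripper_width: -0.003
```

```bash
python3 -m crank '[35,-35,0,0,0, 65,-80,0,0,0, 95,-125,0,0,0, 125,-170,0,0,0, 150,-215,0,0,0, 175,-260,0,0,0, 175,-305,0,0,0, 175,-340,30,0,0, 175,-356,60,0,0, 175,-356,90,0,0]'; python3 -m crank '[0,0,25,0,0, 0,0,40,0,0, 0,0,50,0,0, 0,0,50,0,0, 0,0,50,0,0, 0,0,50,0,0, 0,0,50,0,0, 0,0,50,0,0, 0,0,50,0,0, 0,0,50,0,0]'
```

```text
time: 2.9
tool_pos: [0.4955, 0.1563, 0.1592]
tool_rot: [-0.0, 1.0, 0.002, 0.0]
contact_force: [1.2, 0.9, -0.9]
gripper_width: 0.0
time: 3.9
tool_pos: [0.4957, 0.1537, 0.1102]
tool_rot: [-0.0, 1.0, -0.0, 0.0]
contact_force: [-1.4, -0.2, -0.4]
gripper_width: 0.002
```

```bash
python3 -m crank '[0,0,10,0,0, 0,0,18,0,0, 0,0,22,0,0, 0,0,24,0,0, 0,0,26,0,0, 0,0,27,0,0, 0,0,28,0,0, 0,0,29,0,0, 0,0,29,0,0, 0,0,29,0,0]'; python3 -m crank '[0,0,0,0,0, 0,0,0.5,0,0, 0,0,0.5,0,0, 0,0,1,0,0, 0,0,1,0,0, 0,0,1.5,0,0, 0,0,1.5,0,0, 0,0,2,0,0, 0,0,2,0,0, 0,0,2,0,0]'
python3 - <<'E'
from h import *
im,d=vision.grab_frame("side");print(status.state()["contact_force"],status.state()["tool_pos"])
cv2.imwrite("pics/press.png",cv2.resize(im[140:230,190:300,::-1],None,fx=6,fy=6,interpolation=cv2.INTER_CUBIC))
E
```

```text
time: 4.9
tool_pos: [0.4958, 0.1537, 0.0813]
tool_rot: [-0.0, 1.0, -0.0, 0.0]
contact_force: [-2.3, -1.2, 4.1]
gripper_width: 0.004
time: 5.9
tool_pos: [0.4958, 0.1537, 0.0797]
tool_rot: [0.0, 1.0, -0.0, -0.0]
contact_force: [-4.0, -1.1, 8.3]
gripper_width: 0.004
[-4.42648785 -0.64215616  9.06447243] [0.49580021 0.15370818 0.07965561]
```

View pics/press.png

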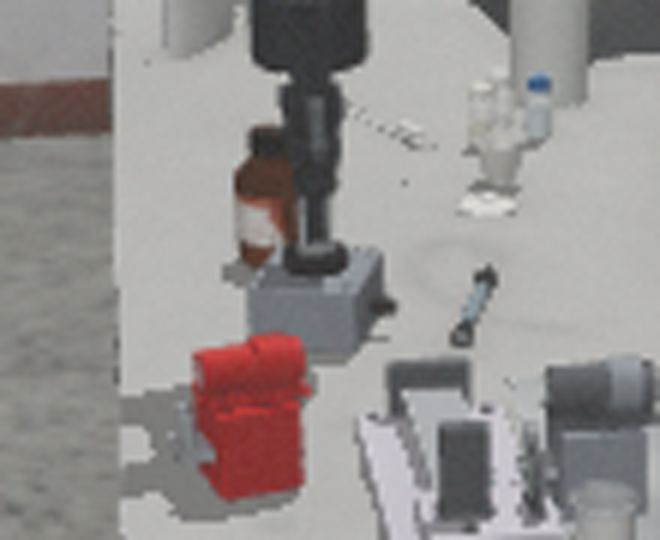

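The picture shows the shut fingers on the middle of the button at (315,255), with the bottle untouched behind. At 9 N it looks bottomed. I'll press slightly further to confirm it's at the stop, then lift.

```bash
python3 -m crank '[0,0,0.5,0,0, 0,0,1,0,0, 0,0,1.5,0,0, 0,0,1.5,0,0, 0,0,1.5,0,0, 0,0,1.5,0,0, 0,0,1.5,0,0, 0,0,1.5,0,0, 0,0,1.5,0,0, 0,0,1.5,0,0]'; python3 -m crank '[0,0,-5,0,0, 0,0,-15,0,0, 0,0,-30,0,0, 0,0,-60,0,0, 0,0,-100,0,0, 0,0,-120,0,0, 0,0,-120,0,0, 0,0,-120,0,0, 0,0,-120,0,0, 0,0,-120,0,0]'; python3 - <<'E'
from h import *
im,d=vision.grab_frame("side");print(status.state()["contact_force"],status.state()["tool_pos"])
W=cloud("side",d);X,Y,Z=[np.nan_to_num(W[...,i],nan=-9) for i in range(3)]
m=(abs(X-.495)<.03)&(abs(Y-.157)<.03)&(Z>.05)&(Z<.1);print(m.sum(),np.percentile(Z[m],[50,80,95]),d.dtype)
E
```

```text
time: 6.95
tool_pos: [0.4959, 0.1537, 0.0795]
tool_rot: [0.0, 1.0, 0.0, -0.0]
contact_force: [-8.1, -1.9, 16.3]
gripper_width: -0.003
time: 7.95
tool_pos: [0.4947, 0.1535, 0.1955]
tool_rot: [0.0, 1.0, -0.0, -0.002]
contact_force: [0.4, -0.6, 0.2]
gripper_width: -0.001
[ 0.03421216 -0.45314631 -0.59643475] [0.49479949 0.15351386 0.19575307]
62 [0.0585806  0.06687393 0.06848265] float32
```

```bash
python3 -m crank '[5,40,0,0,30, 10,90,0,0,60, 20,140,0,0,60, 25,190,0,0,60, 30,240,0,0,60, 40,290,0,0,60, 44,335,0,0,60, 44,370,0,0,60, 44,384,0,-0.7,60, 44,384,0,-0.7,60]'; python3 -m crank '[0,0,15,0,60, 0,0,30,0,60, 0,0,45,0,60, 0,0,55,0,60, 0,0,60,0,60, 0,0,60,0,60, 0,0,60,0,60, 0,0,60,0,60, 0,0,60,0,60, 0,0,60,0,60]';  python3 - <<'E'
from h import *
im,d=vision.grab_frame("side");s=status.state();print(s["contact_force"],s["tool_pos"])
im2,d=vision.grab_frame("top")
f=lambda a:cv2.resize(a[...,::-1],(390,390),interpolation=cv2.INTER_CUBIC)
cv2.imwrite("pics/fin.png",np.hstack([f(im[180:260,220:300]),f(im2[150:220,265:335])]))
E
```

```text
time: 9.0
tool_pos: [0.539, -0.2321, 0.1963]
tool_rot: [-0.0, 1.0, 0.004, -0.001]
contact_force: [0.0, 0.7, -0.6]
gripper_width: 0.596
time: 10.0
tool_pos: [0.5399, -0.2305, 0.1381]
tool_rot: [0.0, 1.0, 0.006, 0.0]
contact_force: [-0.2, 0.0, -0.2]
gripper_width: 0.601
[-0.09905516 -0.07511552  0.14451458] [ 0.53979357 -0.23051343  0.13795941]
```

View pics/fin.png

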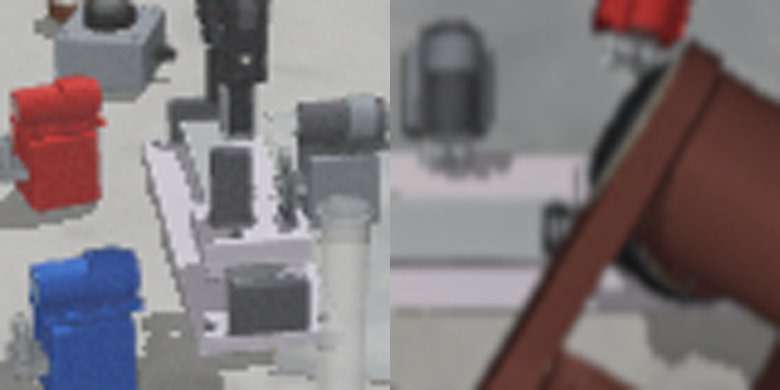

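Left half: the fingers stand above the fin at (230,150), with the grey head at (340,130). The red (60,140) and blue (85,300) blocks are look-alikes. Right half: the grey head with its pins towards the rail at (445,80). I'll descend and grip.

```bash
python3 -m crank '[0,0,12,0,60, 0,0,24,0,60, 0,0,36,0,60, 0,0,46,0,60, 0,0,52,0,60, 0,0,56,0,60, 0,0,56,0,60, 0,0,56,0,60, 0,0,56,0,60, 0,0,56,0,60]'; python3 -m crank '[0,0,0,0,40, 0,0,0,0,25, 0,0,0,0,0, 0,0,0,0,0, 0,0,0,0,0, 0,0,0,0,0, 0,0,0,0,0, 0,0,0,0,0, 0,0,0,0,0, 0,0,0,0,0]'; python3 - <<'E'
from h import *
s=status.state();print(s["contact_force"],s["tool_pos"],s["gripper_width"])
E
```

```text
time: 11.1
tool_pos: [0.54, -0.2306, 0.0822]
tool_rot: [0.0, 1.0, 0.006, 0.001]
contact_force: [-0.7, -0.1, -0.1]
gripper_width: 0.601
time: 12.1
tool_pos: [0.5397, -0.2304, 0.0817]
tool_rot: [0.0, 1.0, 0.006, 0.0]
contact_force: [-1.3, 1.3, 3.7]
gripper_width: 0.135
[-1.28692972  1.2920847   3.69441808] [ 0.53966551 -0.2303731   0.0817408 ] 0.13470796985557867
```

```bash
python3 -m crank '[0,-3,0,0,0, 0,-10,0,0,0, 0,-20,0,0,0, 0,-32,0,0,0, 0,-44,0,0,0, 0,-56,0,0,0, 0,-68,0,0,0, 0,-76,0,0,0, 0,-82,0,0,0, 0,-84,0,0,0]'; python3 -m crank '[0,0,0,0,0, 0,-1,0,0,0, 0,-2,0,0,0, 0,-3,0,0,0, 0,-4,0,0,0, 0,-4,0,0,0, 0,-4,0,0,0, 0,-4,0,0,0, 0,-4,0,0,0, 0,-4,0,0,0]'; python3 - <<'E'
from h import *
im,d=vision.grab_frame("side");s=status.state();print(s["contact_force"],s["tool_pos"])
im2,d=vision.grab_frame("top")
f=lambda a:cv2.resize(a[...,::-1],(390,390),interpolation=cv2.INTER_CUBIC)
cv2.imwrite("pics/slide.png",np.hstack([f(im[180:260,220:300]),f(im2[150:220,245:315])]))
E
```

```text
time: 13.1
tool_pos: [0.5387, -0.1448, 0.0817]
tool_rot: [-0.0, 1.0, 0.007, 0.0]
contact_force: [-0.8, -1.0, 5.1]
gripper_width: 0.136
time: 14.1
tool_pos: [0.5386, -0.1412, 0.0817]
tool_rot: [-0.0, 1.0, 0.006, 0.0]
contact_force: [-2.0, -0.6, 5.9]
gripper_width: 0.133
[-1.47729161 -1.1739525   4.5740494 ] [ 0.53863109 -0.14121033  0.08174703]
```

View pics/slide.png

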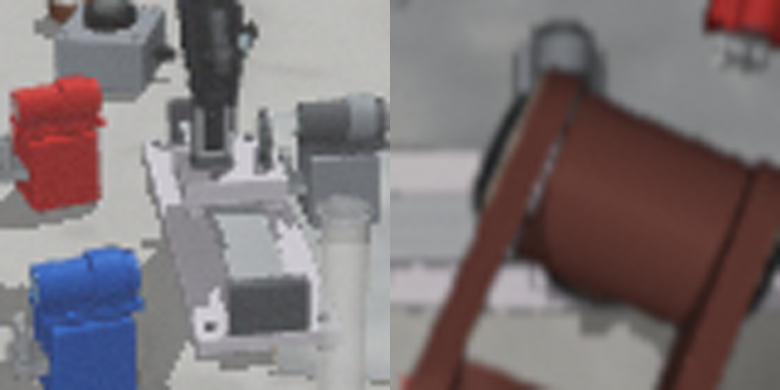

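The carriage follows the gripper (block at (235,190)), and its face is not yet at the pins. Next I'll take small steps and read the force.

```bash
for i in 1; do :; done
python3 -m crank '[0,-0.5,0,0,0, 0,-1,0,0,0, 0,-1.5,0,0,0, 0,-2,0,0,0, 0,-2,0,0,0, 0,-2,0,0,0, 0,-2,0,0,0, 0,-2,0,0,0, 0,-2,0,0,0, 0,-2,0,0,0]'
python3 -m crank '[0,-0.5,0,0,0, 0,-1,0,0,0, 0,-1.5,0,0,0, 0,-2,0,0,0, 0,-2,0,0,0, 0,-2,0,0,0, 0,-2,0,0,0, 0,-2,0,0,0, 0,-2,0,0,0, 0,-2,0,0,0]'
python3 -m crank '[0,-0.5,0,0,0, 0,-1,0,0,0, 0,-1.5,0,0,0, 0,-2,0,0,0, 0,-2,0,0,0, 0,-2,0,0,0, 0,-2,0,0,0, 0,-2,0,0,0, 0,-2,0,0,0, 0,-2,0,0,0]'
```

```text
time: 15.2
tool_pos: [0.5386, -0.1393, 0.0817]
tool_rot: [-0.0, 1.0, 0.006, 0.0]
contact_force: [-2.0, -0.6, 5.4]
gripper_width: 0.132
time: 16.2
tool_pos: [0.5386, -0.1381, 0.0818]
tool_rot: [0.0, 1.0, 0.006, 0.0]
contact_force: [-1.5, -2.8, 5.0]
gripper_width: 0.132
time: 17.2
tool_pos: [0.5386, -0.1376, 0.0817]
tool_rot: [0.001, 1.0, 0.006, 0.0]
contact_force: [-3.1, -7.6, 4.1]
gripper_width: 0.134
```

```bash
python3 -m crank '[0,-0.5,0,0,0, 0,-1,0,0,0, 0,-1.5,0,0,0, 0,-2,0,0,0, 0,-2,0,0,0, 0,-2,0,0,0, 0,-2,0,0,0, 0,-2,0,0,0, 0,-2,0,0,0, 0,-2,0,0,0]'
python3 -m crank '[0,-0.5,0,0,0, 0,-1,0,0,0, 0,-1.5,0,0,0, 0,-2,0,0,0, 0,-2,0,0,0, 0,-2,0,0,0, 0,-2,0,0,0, 0,-2,0,0,0, 0,-2,0,0,0, 0,-2,0,0,0]'
```

```text
time: 18.2
tool_pos: [0.5386, -0.1362, 0.0818]
tool_rot: [0.002, 1.0, 0.006, 0.0]
contact_force: [-2.9, -10.1, 3.8]
gripper_width: 0.132
time: 19.2
tool_pos: [0.5385, -0.1333, 0.0818]
tool_rot: [0.001, 1.0, 0.006, 0.0]
contact_force: [-2.6, -6.8, 5.0]
gripper_width: 0.133
```

```bash
python3 -m crank '[0,-0.5,0,0,0, 0,-1,0,0,0, 0,-1.5,0,0,0, 0,-2,0,0,0, 0,-2,0,0,0, 0,-2,0,0,0, 0,-2,0,0,0, 0,-2,0,0,0, 0,-2,0,0,0, 0,-2,0,0,0]'
python3 -m crank '[0,-0.5,0,0,0, 0,-1,0,0,0, 0,-1.5,0,0,0, 0,-2,0,0,0, 0,-2,0,0,0, 0,-2,0,0,0, 0,-2,0,0,0, 0,-2,0,0,0, 0,-2,0,0,0, 0,-2,0,0,0]'
```

```text
time: 20.2
tool_pos: [0.5384, -0.1291, 0.0817]
tool_rot: [-0.001, 1.0, 0.006, -0.0]
contact_force: [-1.7, 1.3, 5.7]
gripper_width: 0.131
time: 21.2
tool_pos: [0.5384, -0.1264, 0.0817]
tool_rot: [-0.002, 1.0, 0.006, -0.0]
contact_force: [-1.4, 3.9, 7.1]
gripper_width: 0.128
```

```bash
python3 -m crank '[0,-0.5,0,0,0, 0,-1,0,0,0, 0,-1,0,0,0, 0,-1,0,0,0, 0,-1,0,0,0, 0,-1,0,0,0, 0,-1,0,0,0, 0,-1,0,0,0, 0,-1,0,0,0, 0,-1,0,0,0]'
python3 - <<'E'
from h import *
im,d=vision.grab_frame("side");s=status.state();print(s["contact_force"],s["tool_pos"])
im2,_=vision.grab_frame("top")
W=cloud("side",d);np.savez("side2.npz",im=im,W=W)
f=lambda a:cv2.resize(a[...,::-1],(390,390),interpolation=cv2.INTER_CUBIC)
cv2.imwrite("pics/seat.png",np.hstack([f(im[190:235,250:295]),f(im2[150:220,235:305])]))
E
```

```text
time: 22.2
tool_pos: [0.5384, -0.1261, 0.0817]
tool_rot: [-0.001, 1.0, 0.006, 0.0]
contact_force: [-2.5, 2.0, 7.2]
gripper_width: 0.129
[-2.44084837  2.11545896  7.70132894] [ 0.53845769 -0.12611635  0.08175147]
```

View pics/seat.png

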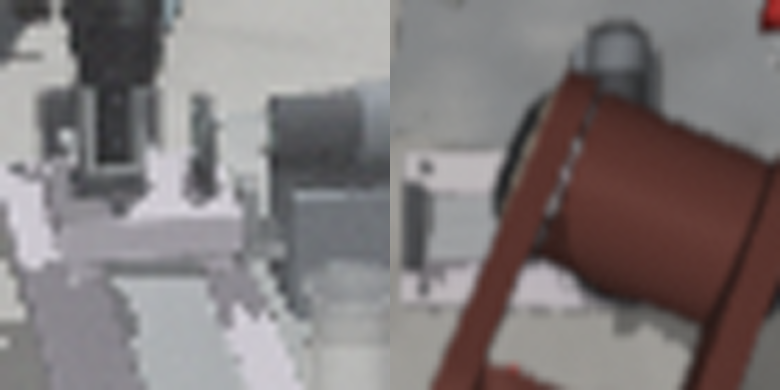

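```bash
python3 -m crank '[0,-0.3,0,0,0, 0,-0.7,0,0,0, 0,-0.7,0,0,0, 0,-0.7,0,0,0, 0,-0.7,0,0,0, 0,-0.7,0,0,0, 0,-0.7,0,0,0, 0,-0.7,0,0,0, 0,-0.7,0,0,0, 0,-0.7,0,0,0]'
python3 -m crank '[0,-0.3,0,0,0, 0,-0.5,0,0,0, 0,-0.5,0,0,0, 0,-0.5,0,0,0, 0,-0.5,0,0,0, 0,-0.5,0,0,0, 0,-0.5,0,0,0, 0,-0.5,0,0,0, 0,-0.5,0,0,0, 0,-0.5,0,0,0]'
python3 - <<'E'
from h import *
s=status.state();print(s["contact_force"],s["tool_pos"],abs(s["joint_vel"]).max())
for cam in("top","side"):
    im,d=vision.grab_frame(cam);W=cloud(cam,d);W0=np.load(cam+".npz")["W"]
    for n in["amber_bottle","tape_roll","carriage"]:
        for r in regions_of(cam,n)[:1]:
            print(cam,n,round(r["confidence"],2),np.round(np.nanmedian(W[r["region"]],0),3))
    X,Y,Z=[np.nan_to_num(W[...,i],nan=-9) for i in range(3)]
    m=(X>.56)&(X<.59)&(abs(Y+.126)<.03)&(Z>.06)&(Z<.095); print(cam,"filter",m.sum(),W[m].mean(0) if m.any() else "")
E
```

```text
time: 23.3
tool_pos: [0.5384, -0.126, 0.0817]
tool_rot: [-0.0, 1.0, 0.006, 0.0]
contact_force: [-2.7, -1.2, 6.5]
gripper_width: 0.132
time: 24.3
tool_pos: [0.5384, -0.1259, 0.0817]
tool_rot: [0.0, 1.0, 0.006, 0.0]
contact_force: [-2.5, -2.8, 6.3]
gripper_width: 0.133
[-2.53381162 -2.79977154  6.27495363] [ 0.53844116 -0.12585429  0.08173637] 0.0007605645029345858
top amber_bottle 0.65 [0.476 0.289 0.07 ]
top tape_roll 0.78 [ 0.458 -0.456  0.018]
top filter 0 
side amber_bottle 0.73 [ 0.626 -0.14   0.056]
side tape_roll 0.89 [ 0.459 -0.471  0.018]
side carriage 0.51 [ 0.553 -0.14   0.052]
side filter 24 [ 0.57323725 -0.13128859  0.07596474]
```

The seat is stiff: the force changed sign over 0.2 mm, so the ball is in the notch. I'll ease off 0.7 mm to remove the push, then hand in.

```bash
python3 -m crank '[0,0.3,0,0,0, 0,0.7,0,0,0, 0,0.7,0,0,0, 0,0.7,0,0,0, 0,0.7,0,0,0, 0,0.7,0,0,0, 0,0.7,0,0,0, 0,0.7,0,0,0, 0,0.7,0,0,0, 0,0.7,0,0,0]' && python3 -c "
from plant import order,status
print(order.job_done())"
```

```text
time: 25.7
tool_pos: [0.5384, -0.1259, 0.0817]
tool_rot: [-0.001, 1.0, 0.006, 0.0]
contact_force: [-2.6, 0.4, 7.2]
gripper_width: 0.139
the job is handed in; nothing more can be done
None
```

The job is done and handed in at 25.7 s, with the gripper still holding the fin and the ball seated in the notch. No verdict was reported.

- **Button:** I pressed it before touching the carriage. It reached a hard stop about 6 mm down, at 16 N. After I lifted off, the side camera's depth showed its top back at 67 mm.
- **Carriage:** I gripped the fin and slid it left. The push peaked at about 10 N at the first pin, then faded and the ball was drawn in. I stopped at y = −0.126 m, close to the −0.125 m measured for the notch.
- **Seating check:** Nudging the arm 1.2 mm further changed the force along the rail from +2.1 N to −2.8 N, but the fin moved less than 0.3 mm. I then eased back, leaving about 0.4 N along the rail and the carriage still. About 7 N upward from the grip remained.
- **Bottle and tape:** The top camera puts both within about 3 mm of where they started, which is its own scatter.
- **Checks that disagreed or failed:**
  - The last side-camera bottle detection landed on the reading head, so I disregarded it.
  - The arm hid the carriage and filter from the top camera at the end. The final position there rests on the side camera, the tool pose and the forces.

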